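# Slide box through the sprung gate of a carrying dock

### The job

Put the small black slide box away in the white carrying dock on the desk: set it down lengthwise on the open run-in in front of the two sprung gate leaves, then push it along the floor through the gate until it stands flat in the bay, clear of the leaves, and the gate has swung fully shut behind it. Do not lift it over the gate, and leave the large slide box where it is.

Things in the scene. Friction and masses are not known exactly. Their poses are not given: they have to be found in the camera images.
- small_box_mid (a point): Centre (half-way up) of the smaller of two closed black plastic slide boxes lying flat on the desk: 90 mm long (its x axis) x 46 mm wide (y) x 32 mm high (z), about 0.1 to 0.2 kg, pale paper label on the lid. Both ends are alike for this job.
- gateway (a point): Mid-gateway point on the fixed white dock's floor, 6 mm above the desk. x: direction of travel; y left; z up. Here, in mm: floor 114 wide, x -128 to 173; open run-in without walls x < 0; two posts at x 0, 94 apart, 38 high; roofless bay beyond, side walls 102 apart, end wall face at x 167, walls 30 high. A tool may pass between the posts from above. A centred box clears the leaves when its near end is past x 40.
- gate (a joint): Angle of the left steel gate leaf: 0 = shut across the gateway, up to 1.5 rad swung into the bay (the only way it goes). Two leaves, each 46 mm long, 28 high, 4 thick, are hinged on upright pins at x 0, y +47 and -47 mm of the gateway frame and meet in the middle; the right one is linked and opens equally. A weak spring shuts them (under 1 N at the tips); no latch.
- large_box_mid (a point): Centre (half-way up) of the larger black slide box, a bystander of the same plastic: 110 mm long (x) x 84 mm wide (y) x 34 mm high. To be left alone.

How it is judged (in metres and radians):
On the way:
1. the small box lies in the gateway, on the dock's floor, with its front through the gate and the leaves pushed open (x of small_box_mid in the frame of gateway between -0.03 and 0.04 m and y of small_box_mid in the frame of gateway between -0.03 and 0.03 m and z of small_box_mid in the frame of gateway below 0.028 m and value of joint gate above 0.35 rad), for 0.1 s.
At the end, for the whole second after the job is handed in: The small box rests flat (within 0.12 rad) on the floor of the bay, its centre 78 to 135 mm beyond the gateway and within 30 mm of the bay's middle line, released and at rest, and the gate is shut (below 0.1 rad) (x of small_box_mid in the frame of gateway between 0.078 and 0.135 m and y of small_box_mid in the frame of gateway between -0.03 and 0.03 m and z of small_box_mid in the frame of gateway below 0.028 m and angle between small_box_mid's own z axis and vertical below 0.12 rad and value of joint gate below 0.1 rad and linear speed of small_box below 0.01 m/s); the robot touches nothing.
It fails at once if the large slide box is moved more than 25 mm (distance of large_box_mid from where it was at the start of the episode above 0.025 m).
It also fails if it takes over 51 s, if anything falls off the work surface, if the arm or the gripper's body presses on something with over 40 N, if the wrist force passes 120 N, or if a joint passes its speed limit or range.

### The arm

A 7-joint arm with a two-finger parallel gripper is mounted at the origin on the work surface. World frame = base frame: x ahead of the robot, y to its left, z up, the work surface at z = 0. Lengths are in mm, angles in rad, forces in N, time in s.
With the tool pointing down it reaches from about 400 to 875 mm from the base axis. Payload 4.4 kg.
Tool frame: the origin (TCP) lies midway between the tips of the shut fingers; the grasp point (between the pads) lies 19 mm behind it; z points along the fingers, y is the line along which they close (so a half turn about z gives the same grasp; the last joint's range is limited). The gripper opens to 85 mm and grips with 20 to 120 N. Pads are 22 mm wide; open, the fingers measure 114 mm over their backs; the gripper's body (76 mm by 85 mm) begins 54 mm behind the grasp point. The pads swing forward as they close: fully open they stand 13 mm farther back than shut.
Start: joints at [-1.29, 0.628, 0.038, 1.517, -0.027, 0.996, -0.02], TCP at [220.904, 611.326, 195.713] pointing down, gripper open.
Joint ranges: [-3.06, 3.06], [-0.37, 2.12], [-1.25, 1.32], [0.18, 2.47], [-1.1, 4.24], [0.23, 1.98], [-2.94, 2.94]. Speed limits (rad/s): [2.57, 2.57, 3.14, 3.14, 3.14, 3.14, 3.14].

### API

Orientations are given as [roll, pitch, yaw] about the fixed x, y, z axes, in that order (R = Rz(yaw) Ry(pitch) Rx(roll)).
In Python, from cell import read_state, get_image, finish_job gives the robot as it stands.
- The arm moves only by the tool send_rows, never from a script. Its argument "series" is a list of rows, each an object of numbers: "ax", "ay", "az": the turn, a rotation vector about the tool's x, y, z in rad; "dx", "dy", "dz": the shift along the tool's x, y, z in cm; "hand": the closure, from 0 (fully open) to 1 (shut). In form: [{"ax": .., "ay": .., "az": .., "dx": .., "dy": .., "dz": .., "hand": ..}, ...]. A call has 1 to 10 rows; each row is the pose to reach, as a shift and turn from the pose commanded when the call began, along the tool's axes at that moment; what a row does not reach only later rows make up. A row lasts 1/10 s, in which the tool goes at most 50 mm and 8.59 degrees, less where a joint would pass 70% of its speed; a pose out of reach is approached as far as the arm can. A call with a gripper value outside its range is refused whole. The fingers move at their own pace and stop on an object; the grip force is fixed at half the most. Time passes only in rows, so rows that repeat a pose let the fingers close. It gives the time, the measured TCP pose, the force, the opening and the grip force at its end, in the units of the state.
- read_state(): the state, without advancing time (a new reading comes with each control period).
- get_image(name): name is "side" or "top" or "wrist"; returns a dict with "pixels" (384x512x3 uint8, red, green, blue), "mtx" (3x3 intrinsics, pixels), "k1" (the pictures are not rectified: a ray, as slopes to the right and down, at radius r is drawn at 1 + k1 r^2 times it, then the intrinsics apply), "R" (3x3) and "t" (3): a world point X has camera coordinates R X + t. Camera axes: x right, y down, z forward; pixel columns grow to the right and rows downward; lengths in mm; the calibration is good to about 2 mm. A picture is of the moment at which its call begins. There is no depth.
- finish_job(): hands the job in; it is judged then, once.
The state is a dict: "clock": time; "qpos": joint angles; "qd": joint speeds; "tau": joint torques, N m; "eef_pos": TCP position; "tool_rot": TCP orientation; "force": force on the tool from outside, world axes, zero at the start; "torque": the same for the moment, N m; "width": finger opening in mm; "gripper_force": force on a finger pad.
Only numpy, scipy, OpenCV 4.12 (cv2) and the standard library are available. Lean on these libraries where they do the work, as an engineer would, in place of code of your own. Each camera call takes 0.05 s, during which the arm holds its last target. There are 200 camera calls.

## Working session

There is one attempt and no reset: what is moved stays moved. The work goes in short steps, Python scripts to look and compute and a tool call to move; the robot and the scene stay as the last step left them, time stands still between calls to the robot, and variables do not carry over. Pictures are saved under pics/ and viewed, at most 10 in all, crops included, and the job is handed in when it is done.

Besides the shell and the picture viewer there is one more tool, called after ">>>" as name(argument=value, ...), one argument or row to a line, values as JSON. send_rows: Moves the arm, as the interface text tells. Its arguments: {"type":"object","properties":{"series":{"type":"array","items":{"type":"object","properties":{"ax":{"type":"number"},"ay":{"type":"number"},"az":{"type":"number"},"dx":{"type":"number"},"dy":{"type":"number"},"dz":{"type":"number"},"hand":{"type":"number"}}}}},"required":["series"]}

```bash
mkdir -p pics && python3 - <<'E'
from cell import *
import cv2,pickle
s=read_state();print(s)
for n in("top","side"):
    d=get_image(n);pickle.dump(d,open(n+'.pkl','wb'))
    cv2.imwrite(f'pics/{n}1.png',cv2.resize(d['pixels'][:,:,::-1],(800,600),interpolation=cv2.INTER_CUBIC))
    print(n,d['mtx'],d['k1'],d['R'],d['t'])
E
```

```text
{'clock': 0.0, 'qpos': array([-1.28980733,  0.62935556,  0.03845178,  1.5183497 , -0.02697359,
        0.99628024, -0.02003184]), 'qd': array([-0.00232953,  0.00085471,  0.00062689, -0.00018646,  0.00086478,
       -0.00048178,  0.00144151]), 'tau': array([-1.19643068e-03, -5.63393497e+01,  1.22580741e+00, -1.93440109e+01,
        1.10445012e-02,  1.05606130e-02,  6.46311932e-06]), 'eef_pos': array([220.67873862, 610.67357215, 194.78906546]), 'tool_rot': array([-3.13971880e+00,  5.27467589e-05,  2.79477871e+00]), 'force': array([-0.07071388,  0.32757108,  0.29048658]), 'torque': array([-0.02143025, -0.03601858,  0.01352876]), 'gripper_force': 0.0, 'width': 85.46704722327681}
top [[484.98116341   0.         259.97982248]
 [  0.         484.98116341 200.58983025]
 [  0.           0.           1.        ]] -0.014923641118055081 [[ 1.70624890e-02 -9.99854122e-01  7.78237994e-04]
 [-9.98922735e-01 -1.70801782e-02 -4.31466861e-02]
 [ 4.31536844e-02 -4.12097680e-05 -9.99068445e-01]] [112.35358761 523.7463562  943.6652222 ]
side [[401.90867749   0.         262.87842248]
 [  0.         401.90867749 190.50207344]
 [  0.           0.           1.        ]] -0.12347171854017175 [[-0.67705988 -0.73578747  0.01437758]
 [-0.42037818  0.37064203 -0.82819482]
 [ 0.60404644 -0.56678151 -0.56025585]] [451.86693186 204.65081011 542.89193939]
```

View pics/top1.png

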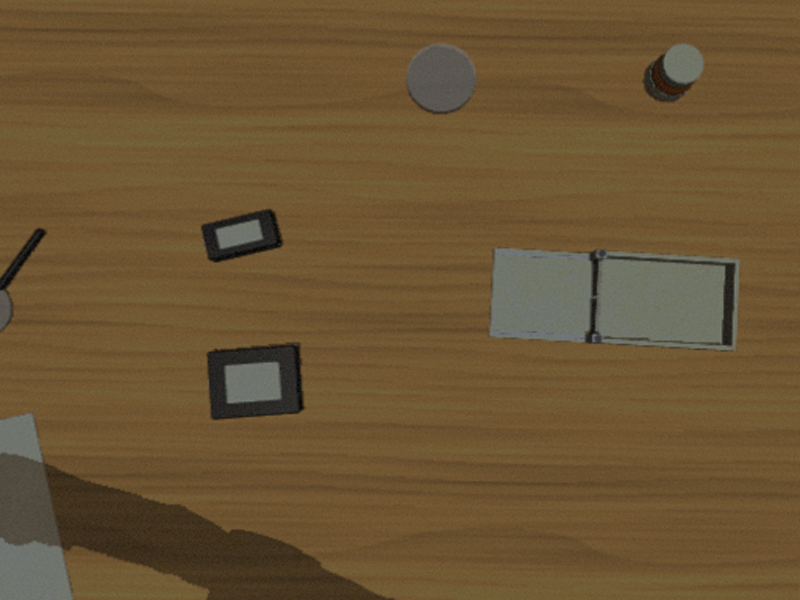

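View pics/side1.png

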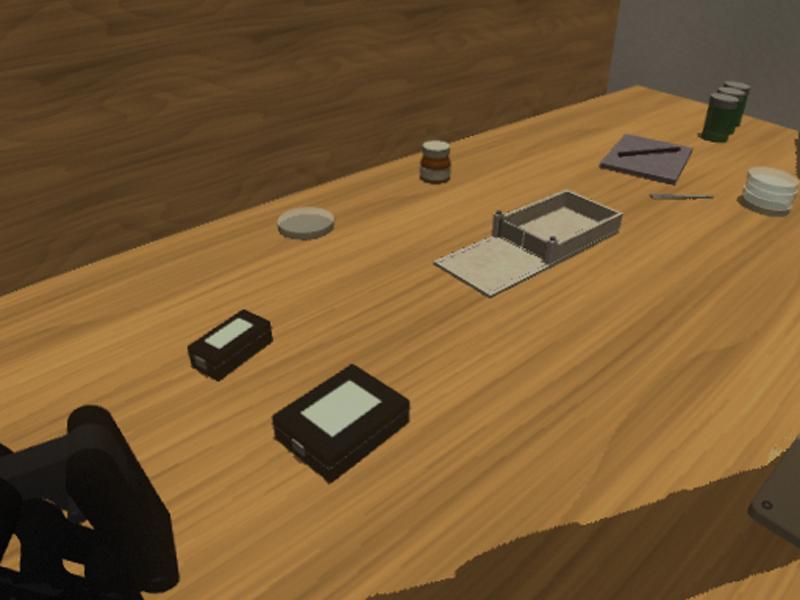

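The top view shows the small box at about (240,235), the large box at (255,382), and the dock at x 490–738, y 248–350 with the gate at x≈597. The side view agrees. I'll enlarge crops to read the corners.

```bash
python3 - <<'E'
import cv2,pickle,numpy as np
p=pickle.load(open('top.pkl','rb'))['pixels'][:,:,::-1]
a=cv2.resize(p[125:175,120:190],None,fx=6,fy=6,interpolation=cv2.INTER_CUBIC) # 420x300
b=cv2.resize(p[150:230,305:480],None,fx=4.5,fy=3.7,interpolation=cv2.INTER_CUBIC)
c=np.zeros((600,800,3),np.uint8);c[:300,:420]=a;c[300:300+b.shape[0],:b.shape[1]]=b
c=np.clip(c*1.8,0,255).astype(np.uint8)
cv2.imwrite('pics/crop1.png',c);print(b.shape)
E
cat > h.py <<'E'
import numpy as np,cv2,pickle
def pix2w(d,uv,z):
    uv=np.array(uv,float).reshape(-1,2);m=d['mtx']
    q=(uv-m[[0,1],2])/np.array([m[0,0],m[1,1]])
    s=q.copy()
    for _ in range(10): s=q/(1+d['k1']*(s**2).sum(1,keepdims=True))
    r=np.c_[s,np.ones(len(s))]@d['R']; c=-d['R'].T@d['t']
    z=np.broadcast_to(z,len(s))
    return c+r*((z-c[2])/r[:,2])[:,None]
def w2pix(d,X):
    c=np.atleast_2d(X)@d['R'].T+d['t'];s=c[:,:2]/c[:,2:];s=s*(1+d['k1']*(s**2).sum(1,keepdims=True))
    return s*np.array([d['mtx'][0,0],d['mtx'][1,1]])+d['mtx'][[0,1],2]
E
```

```text
(296, 788, 3)
```

View pics/crop1.png

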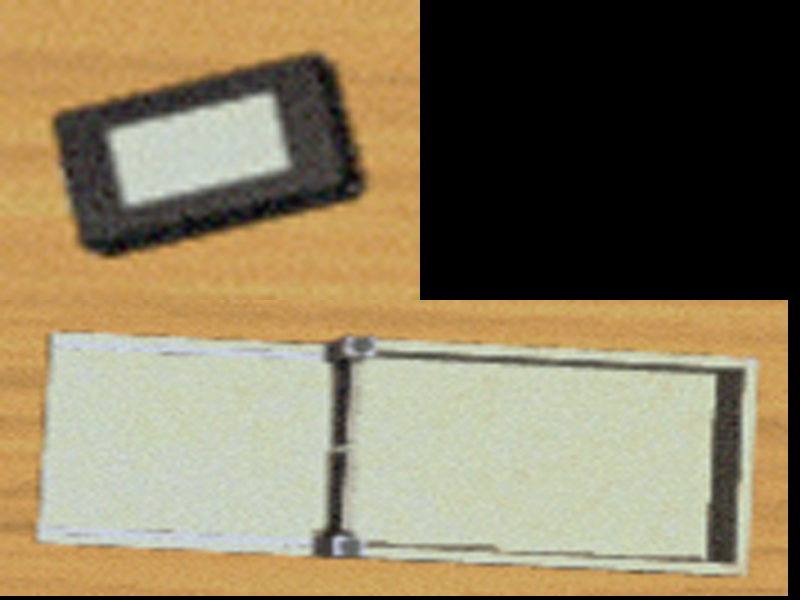

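```bash
python3 - <<'E'
from h import *
d=pickle.load(open('top.pkl','rb'));dt=d
f=lambda p:np.array(p)/6.+[120,125]
g=lambda p:(np.array(p)-[0,300])/[4.5,3.7]+[305,150]
print('label',pix2w(d,f([(105,130),(275,93),(292,167),(124,208)]),32).round(1))
L=pix2w(d,f([(105,130),(275,93),(292,167),(124,208)]),32);print(L.mean(0))
print('lid TL,TR',pix2w(d,f([(55,115),(323,55)]),31).round(1),'base BL BR',pix2w(d,f([(85,255),(362,195)]),1).round(1))
print('runin',pix2w(d,g([(50,333),(38,541)]),6).round(1))
print('posts',pix2w(d,g([(358,345),(347,545)]),44).round(1))
print('far',pix2w(d,g([(757,360),(745,575)]),36).round(1))
print('large',pix2w(d,np.array([(207,352),(296,345),(299,412),(212,418)])*.64,34).round(1))
E
```

```text
label [[621.3 360.3  32. ]
 [634.3 305.7  32. ]
 [610.3 299.6  32. ]
 [596.2 353.5  32. ]]
[615.52601495 329.75455382  32.        ]
lid TL,TR [[626.1 376.9  31. ]
 [647.1 290.7  31. ]] base BL BR [[584.1 373.7   1. ]
 [605.7 281.9   1. ]]
runin [[606.8  11.1   6. ]
 [495.   15.1   6. ]]
posts [[ 597.9 -115.4   44. ]
 [ 494.6 -111.4   44. ]]
far [[ 594.1 -289.1   36. ]
 [ 482.  -283.7   36. ]]
large [[469.2 365.2  34. ]
 [479.6 256.   34. ]
 [397.8 250.4  34. ]
 [388.6 356.8  34. ]]
```

```bash
cat >> h.py <<'E'
def rel(c,t):
    "c,t: (x,y,z,yaw) mm, rad, tool down -> dx dy dz (cm), az"
    y=c[3];v=np.array(t[:3])-c[:3]
    return np.round([(v[0]*np.cos(y)+v[1]*np.sin(y))/10,(v[0]*np.sin(y)-v[1]*np.cos(y))/10,-v[2]/10,-(t[3]-y)],3)
E
python3 -c "
from h import *
print(rel((220.9,611.3,195.7,2.795),(615.5,330,130,1.812)))"
```

```text
[-46.669 -13.053   6.57    0.983]
```

>>> send_rows(
  series=[
    {"dx":-46.67,"dy":-13.05,"dz":6.57,"az":0.983,"hand":0},
    {"dx":-46.67,"dy":-13.05,"dz":6.57,"az":0.983,"hand":0},
    {"dx":-46.67,"dy":-13.05,"dz":6.57,"az":0.983,"hand":0},
    {"dx":-46.67,"dy":-13.05,"dz":6.57,"az":0.983,"hand":0},
    {"dx":-46.67,"dy":-13.05,"dz":6.57,"az":0.983,"hand":0},
    {"dx":-46.67,"dy":-13.05,"dz":6.57,"az":0.983,"hand":0},
    {"dx":-46.67,"dy":-13.05,"dz":6.57,"az":0.983,"hand":0},
    {"dx":-46.67,"dy":-13.05,"dz":6.57,"az":0.983,"hand":0},
    {"dx":-46.67,"dy":-13.05,"dz":6.57,"az":0.983,"hand":0},
    {"dx":-46.67,"dy":-13.05,"dz":6.57,"az":0.983,"hand":0},
  ],
)

```text
invalid input at $.series[0]: expected keys ax, ay, az, dx, dy, dz, hand
```

>>> send_rows(
  series=[
    {"hand":0},
    {"hand":0},
    {"hand":0},
  ],
)

```text
invalid input at $.series[0]: expected keys ax, ay, az, dx, dy, dz, hand
```

```bash
python3 - <<'E'
from cell import *
from h import *
s=read_state();print(s['clock'],s['eef_pos'],s['tool_rot'],s['qpos'])
d=get_image('wrist');pickle.dump(d,open('w1.pkl','wb'))
cv2.imwrite('pics/w1.png',cv2.resize(d['pixels'][:,:,::-1],(800,600)))
E
```

```text
0.1 [220.67258173 610.72984986 194.86695162] [-3.13985094e+00  3.49046914e-06  2.79481972e+00] [-1.28980407  0.62927886  0.03843078  1.51826033 -0.02700859  0.99631253
 -0.01998749]
```

View pics/w1.png

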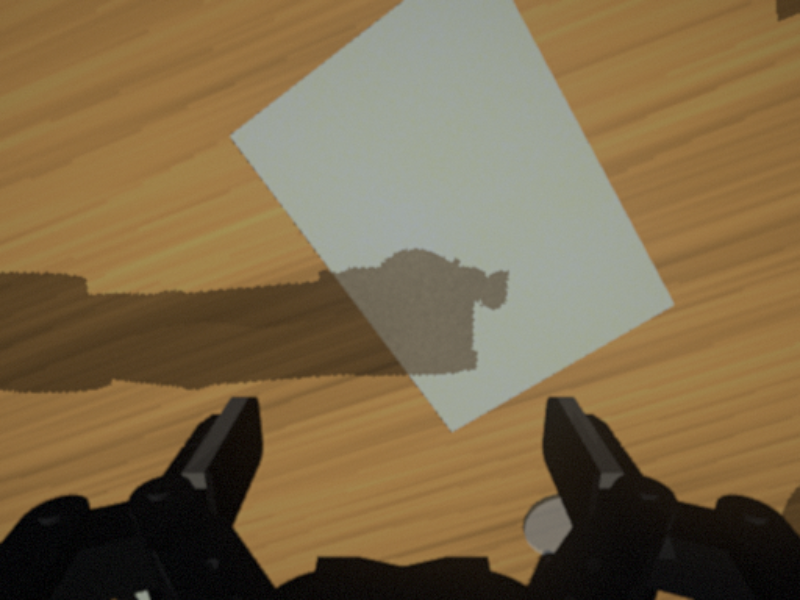

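The move was refused because every row needs all its keys. The picture is therefore from the start pose and shows only the paper sheet and the fingers.

>>> send_rows(
  series=[
    {"ax":0,"ay":0,"dx":-46.67,"dy":-13.05,"dz":6.57,"az":0.983,"hand":0},
    {"ax":0,"ay":0,"dx":-46.67,"dy":-13.05,"dz":6.57,"az":0.983,"hand":0},
    {"ax":0,"ay":0,"dx":-46.67,"dy":-13.05,"dz":6.57,"az":0.983,"hand":0},
    {"ax":0,"ay":0,"dx":-46.67,"dy":-13.05,"dz":6.57,"az":0.983,"hand":0},
    {"ax":0,"ay":0,"dx":-46.67,"dy":-13.05,"dz":6.57,"az":0.983,"hand":0},
    {"ax":0,"ay":0,"dx":-46.67,"dy":-13.05,"dz":6.57,"az":0.983,"hand":0},
    {"ax":0,"ay":0,"dx":-46.67,"dy":-13.05,"dz":6.57,"az":0.983,"hand":0},
    {"ax":0,"ay":0,"dx":-46.67,"dy":-13.05,"dz":6.57,"az":0.983,"hand":0},
    {"ax":0,"ay":0,"dx":-46.67,"dy":-13.05,"dz":6.57,"az":0.983,"hand":0},
    {"ax":0,"ay":0,"dx":-46.67,"dy":-13.05,"dz":6.57,"az":0.983,"hand":0},
  ],
)

```text
clock: 1.15
eef_pos: [617.8, 326.7, 129.2]
tool_rot: [-3.141, 0.002, 1.81]
force: [-0.1, 0.3, -0.2]
width: 85.4
gripper_force: 0.0
```

>>> send_rows(
  series=[
    {"ax":0,"ay":0,"dx":0,"dy":0,"dz":0,"az":0,"hand":0},
    {"ax":0,"ay":0,"dx":0,"dy":0,"dz":0,"az":0,"hand":0},
    {"ax":0,"ay":0,"dx":0,"dy":0,"dz":0,"az":0,"hand":0},
  ],
)

```text
clock: 1.45
eef_pos: [614.1, 331.5, 129.6]
tool_rot: [-3.14, -0.001, 1.813]
force: [0.3, -0.3, -0.3]
width: 85.3
gripper_force: 0.0
```

```bash
python3 - <<'E'
from cell import *
from h import *
s=read_state();print(s['clock'],s['eef_pos'],s['tool_rot'],s['qpos'])
d=get_image('wrist');pickle.dump(d,open('w2.pkl','wb'))
p=d['pixels'][:,:,::-1].copy()
cv2.imwrite('pics/w2.png',cv2.resize(p,(800,600)))
E
```

```text
1.45 [614.05650477 331.53125095 129.62452965] [-3.14023358e+00 -1.36348283e-03  1.81347623e+00] [-0.67793044  0.78232648  0.26769802  1.43486249 -0.23225857  0.95641794
 -0.107409  ]
```

View pics/w2.png

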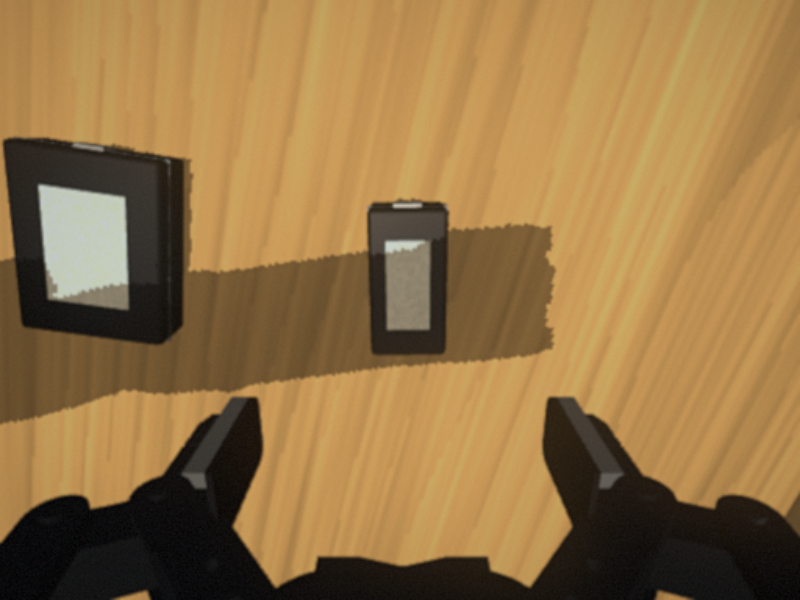

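The wrist view shows the small box aligned with the fingers, its lid at x 370–447, y 207–352, between fingers at x 260 and 545. I'll check its centre and work out the descent.

```bash
python3 - <<'E'
from h import *
d=pickle.load(open('w2.pkl','rb'))
L=pix2w(d,np.array([(369,208),(447,207),(445,353),(373,353)])*.64,32);print(L.round(1),L.mean(0))
L=pix2w(d,np.array([(385,240),(430,240),(430,330),(387,330)])*.64,32);print(L.round(1),L.mean(0))
print(rel((615.5,330,130,1.812),(615.5,331,4,1.812)))
E
```

```text
[[585.5 368.7  32. ]
 [627.4 379.6  32. ]
 [650.  293.9  32. ]
 [607.2 283.3  32. ]] [617.55009774 331.40699501  32.        ]
[[598.3 353.3  32. ]
 [623.  359.5  32. ]
 [637.2 306.4  32. ]
 [612.1 300.2  32. ]] [617.64448531 329.82950506  32.        ]
[ 0.097  0.024 12.6   -0.   ]
```

>>> send_rows(
  series=[
    {"ax":0,"ay":0,"dx":0,"dy":0.1,"dz":5,"az":-0.01,"hand":0},
    {"ax":0,"ay":0,"dx":0,"dy":0.1,"dz":9,"az":-0.01,"hand":0},
    {"ax":0,"ay":0,"dx":0,"dy":0.1,"dz":11,"az":-0.01,"hand":0},
    {"ax":0,"ay":0,"dx":0,"dy":0.1,"dz":12.5,"az":-0.01,"hand":0},
    {"ax":0,"ay":0,"dx":0,"dy":0.1,"dz":12.5,"az":-0.01,"hand":0},
    {"ax":0,"ay":0,"dx":0,"dy":0.1,"dz":12.5,"az":-0.01,"hand":0},
  ],
)

```text
clock: 2.1
eef_pos: [616.8, 331.2, 6.0]
tool_rot: [3.14, -0.001, 1.823]
force: [-0.1, 0.8, 1.2]
width: 85.4
gripper_force: 0.0
```

>>> send_rows(
  series=[
    {"ax":0,"ay":0,"dx":0,"dy":0,"dz":0,"az":0,"hand":1},
    {"ax":0,"ay":0,"dx":0,"dy":0,"dz":0,"az":0,"hand":1},
    {"ax":0,"ay":0,"dx":0,"dy":0,"dz":0,"az":0,"hand":1},
    {"ax":0,"ay":0,"dx":0,"dy":0,"dz":0,"az":0,"hand":1},
    {"ax":0,"ay":0,"dx":0,"dy":0,"dz":0,"az":0,"hand":1},
    {"ax":0,"ay":0,"dx":0,"dy":0,"dz":0,"az":0,"hand":1},
    {"ax":0,"ay":0,"dx":0,"dy":0,"dz":0,"az":0,"hand":1},
    {"ax":0,"ay":0,"dx":0,"dy":0,"dz":0,"az":0,"hand":1},
  ],
)

```text
clock: 2.9
eef_pos: [616.4, 330.2, 4.9]
tool_rot: [-3.141, 0.0, 1.822]
force: [0.8, -0.4, 0.2]
width: 0.1
gripper_force: 0.0
```

The fingers closed to 0.1 mm, so the grasp failed. I'll look.

```bash
python3 - <<'E'
from cell import *
from h import *
s=read_state();print(s['clock'],s['eef_pos'],s['width'])
a=get_image('wrist');b=get_image('top');pickle.dump(b,open('t2.pkl','wb'));pickle.dump(a,open('w3.pkl','wb'))
A=cv2.resize(a['pixels'][:,:,::-1],(400,300));B=cv2.resize(b['pixels'][100:250,100:300,::-1],(400,300),interpolation=cv2.INTER_CUBIC)
c=get_image('side')['pixels'][180:330,80:280,::-1]
o=np.zeros((600,800,3),np.uint8);o[:300,:400]=A;o[:300,400:]=B;o[300:,:400]=cv2.resize(c,(400,300),interpolation=cv2.INTER_CUBIC)
cv2.imwrite('pics/m3.png',o)
E
```

```text
2.9 [616.38684335 330.16040043   4.91377158] 0.05283090574555432
```

View pics/m3.png

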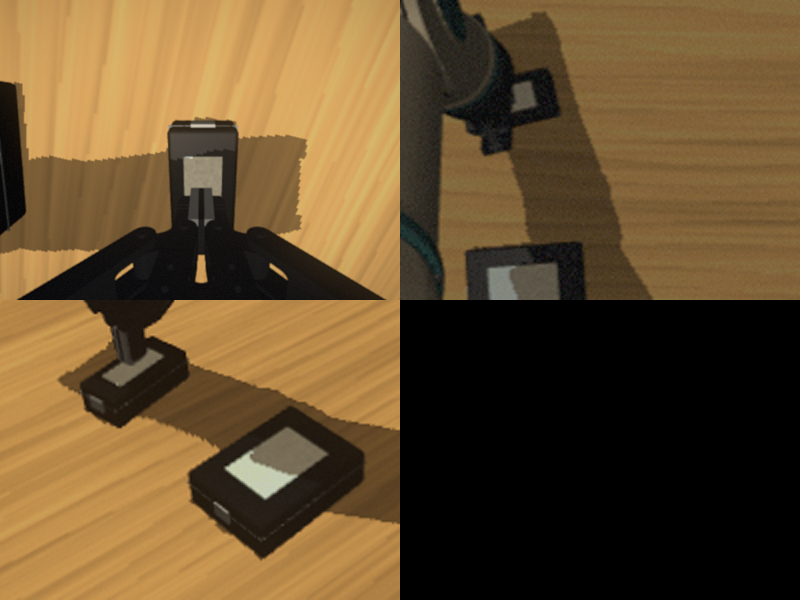

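The closed fingers are standing on, or just above, the box label; the box hasn't moved. I'll check where the fingertips really are against the reported TCP.

```bash
python3 - <<'E'
from h import *
w=pickle.load(open('w3.pkl','rb'));w2=pickle.load(open('w2.pkl','rb'));s=pickle.load(open('side.pkl','rb'))
for z in (5,20,32,40,50):
    X=[616.4,330.2,z];print(z,'wrist400',w2pix(w,X)/512*400,'sidecrop',(w2pix(s,X)-[80,180])*2+[0,300])
for d in(w,w2):print('cam',-d['R'].T@d['t'])
# box corner in side crop by lid top
u=np.array([.238,-.971,0]);n=np.array([-.971,-.238,0])
for sx,sy in((1,1),(1,-1),(-1,1),(-1,-1)):
    X=np.array([616.5,330.5,32])+45*sx*u+23*sy*n; print((w2pix(s,X)-[80,180])*2+[0,300], w2pix(w,X)/512*400)
E
```

```text
5 wrist400 [[201.54345796 176.4480507 ]] sidecrop [[137.40835396 390.89763645]]
20 wrist400 [[201.60215028 185.09585422]] sidecrop [[134.9466666  377.94846348]]
32 wrist400 [[201.65618228 193.05708167]] sidecrop [[132.94686123 367.36410523]]
40 wrist400 [[201.69641384 198.9849633 ]] sidecrop [[131.59850919 360.19439725]]
50 wrist400 [[201.75232154 207.22270551]] sidecrop [[129.89593467 351.10231767]]
cam [595.39873788 409.9142586  183.07185463]
cam [594.00656116 411.23902659 307.92513696]
[[186.3185912  351.75860741]] [[170.33578388 246.28484648]]
[[151.14643126 335.2322769 ]] [[232.05547794 246.77789449]]
[[111.99729591 403.46021355]] [[166.08685364 128.47420312]]
[[ 76.5867284  383.83469412]] [[239.3321814  129.19737984]]
```

```bash
python3 - <<'E'
from h import *
w=pickle.load(open('w3.pkl','rb'));w2=pickle.load(open('w2.pkl','rb'))
print(w2['mtx'][0,0],w2['R'],w2['k1'])
# open fingers in w2: tool y axis, TCP 614.06,331.5,129.6 yaw 1.8135
y=1.8135;ty=np.array([np.sin(y),-np.cos(y),0]);T=np.array([614.06,331.53,129.62])
for b in(0,13,25,40,50):
    print(b,[(w2pix(w2,T+[0,0,b]+s*42.7*ty)/.64).round(0) for s in(-1,1)])
A=w['pixels'][150:384,190:330,::-1];
A=np.clip(cv2.resize(A,None,fx=2.5,fy=2.5,interpolation=cv2.INTER_CUBIC).astype(float)*1.7,0,255)
from cell import get_image
c=np.clip(cv2.resize(get_image('side')['pixels'][180:270,100:190,::-1],(440,440),interpolation=cv2.INTER_CUBIC).astype(float)*1.7,0,255)
o=np.zeros((600,800,3));o[:585,:350]=A;o[:440,355:795]=c;cv2.imwrite('pics/m4.png',o)
E
```

```text
316.0322568247453 [[ 9.70773223e-01  2.39998117e-01 -5.04268776e-04]
 [ 2.27512305e-01 -9.19596154e-01  3.20282789e-01]
 [ 7.64035426e-02 -3.11036683e-01 -9.47321846e-01]] -0.0006521646032541139
0 [array([[295., 353.]]), array([[511., 353.]])]
13 [array([[288., 368.]]), array([[518., 368.]])]
25 [array([[280., 383.]]), array([[526., 383.]])]
40 [array([[269., 406.]]), array([[537., 406.]])]
50 [array([[261., 423.]]), array([[546., 423.]])][ WARN:0@1.283] global loadsave.cpp:1063 imwrite_ Unsupported depth image for selected encoder is fallbacked to CV_8U.
```

View pics/m4.png

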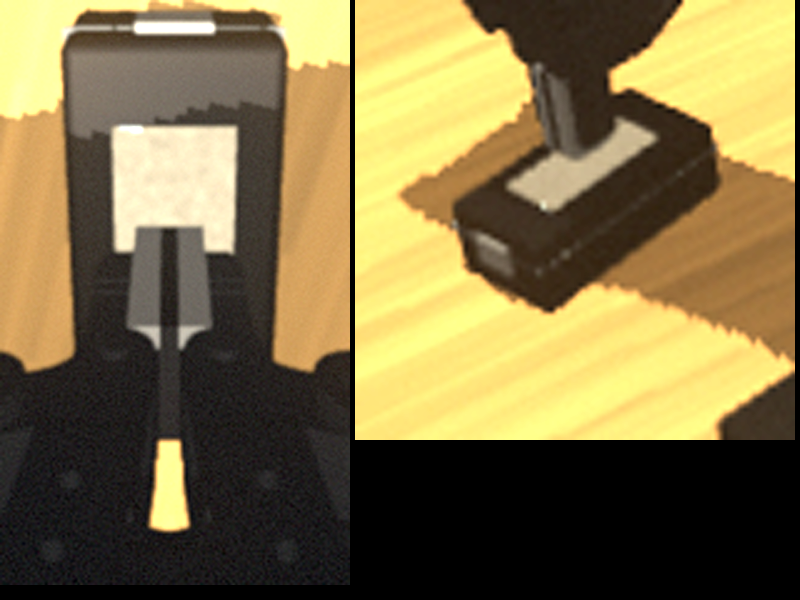

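The open-finger and side views both put the real fingertips about 30–35 mm behind the reported TCP. The closed fingers stopped just above the lid without touching it. I'll open, go down about 30 mm in small steps while watching the force, then close.

>>> send_rows(
  series=[
    {"ax":0,"ay":0,"dx":0,"dy":0,"dz":0,"az":0,"hand":0},
    {"ax":0,"ay":0,"dx":0,"dy":0,"dz":0,"az":0,"hand":0},
    {"ax":0,"ay":0,"dx":0,"dy":0,"dz":0,"az":0,"hand":0},
    {"ax":0,"ay":0,"dx":0,"dy":0,"dz":0,"az":0,"hand":0},
    {"ax":0,"ay":0,"dx":0,"dy":0,"dz":0,"az":0,"hand":0},
    {"ax":0,"ay":0,"dx":0,"dy":0,"dz":0,"az":0,"hand":0},
    {"ax":0,"ay":0,"dx":0,"dy":0,"dz":0,"az":0,"hand":0},
    {"ax":0,"ay":0,"dx":0,"dy":0,"dz":0.5,"az":0,"hand":0},
    {"ax":0,"ay":0,"dx":0,"dy":0,"dz":1,"az":0,"hand":0},
    {"ax":0,"ay":0,"dx":0,"dy":0,"dz":1,"az":0,"hand":0},
  ],
)

```text
clock: 4.1
eef_pos: [615.5, 329.8, -6.3]
tool_rot: [-3.139, 0.0, 1.822]
force: [-1.4, 0.6, 0.2]
width: 85.5
gripper_force: 0.0
```

>>> send_rows(
  series=[
    {"ax":0,"ay":0,"dx":0,"dy":0,"dz":0.4,"az":0,"hand":0},
    {"ax":0,"ay":0,"dx":0,"dy":0,"dz":0.8,"az":0,"hand":0},
    {"ax":0,"ay":0,"dx":0,"dy":0,"dz":1.2,"az":0,"hand":0},
    {"ax":0,"ay":0,"dx":0,"dy":0,"dz":1.6,"az":0,"hand":0},
    {"ax":0,"ay":0,"dx":0,"dy":0,"dz":1.6,"az":0,"hand":0},
    {"ax":0,"ay":0,"dx":0,"dy":0,"dz":1.6,"az":0,"hand":0},
  ],
)

```text
clock: 4.7
eef_pos: [616.4, 330.2, -21.2]
tool_rot: [-3.141, 0.0, 1.822]
force: [0.3, -0.6, -0.4]
width: 85.2
gripper_force: 0.0
```

Negative z with no contact confirms the offset. Closing now.

>>> send_rows(
  series=[
    {"ax":0,"ay":0,"dx":0,"dy":0,"dz":0.2,"az":0,"hand":1},
    {"ax":0,"ay":0,"dx":0,"dy":0,"dz":0.2,"az":0,"hand":1},
    {"ax":0,"ay":0,"dx":0,"dy":0,"dz":0.2,"az":0,"hand":1},
    {"ax":0,"ay":0,"dx":0,"dy":0,"dz":0.2,"az":0,"hand":1},
    {"ax":0,"ay":0,"dx":0,"dy":0,"dz":0.2,"az":0,"hand":1},
    {"ax":0,"ay":0,"dx":0,"dy":0,"dz":0.2,"az":0,"hand":1},
    {"ax":0,"ay":0,"dx":0,"dy":0,"dz":0.2,"az":0,"hand":1},
    {"ax":0,"ay":0,"dx":0,"dy":0,"dz":0.2,"az":0,"hand":1},
  ],
)

```text
clock: 5.5
eef_pos: [616.9, 330.4, -22.5]
tool_rot: [3.141, -0.0, 1.822]
force: [1.3, 1.0, 4.9]
width: 44.7
gripper_force: 64.5
```

```bash
python3 -c "
from h import *
print(rel((616.5,330.3,57,1.822),(548,-54,57,1.527)))"
```

```text
[-35.521 -16.188  -0.      0.295]
```

>>> send_rows(
  series=[
    {"ax":0,"ay":0,"dx":0,"dy":0,"dz":-1,"az":0,"hand":1},
    {"ax":0,"ay":0,"dx":0,"dy":0,"dz":-3,"az":0,"hand":1},
    {"ax":0,"ay":0,"dx":0,"dy":0,"dz":-6,"az":0,"hand":1},
    {"ax":0,"ay":0,"dx":0,"dy":0,"dz":-8,"az":0,"hand":1},
    {"ax":0,"ay":0,"dx":0,"dy":0,"dz":-8,"az":0,"hand":1},
    {"ax":0,"ay":0,"dx":0,"dy":0,"dz":-8,"az":0,"hand":1},
  ],
)

```text
clock: 6.1
eef_pos: [615.6, 330.0, 56.5]
tool_rot: [-3.14, 0.0, 1.822]
force: [0.8, -0.0, -1.5]
width: 44.9
gripper_force: 64.0
```

>>> send_rows(
  series=[
    {"ax":0,"ay":0,"dx":-3.5,"dy":-1.6,"dz":0,"az":0.03,"hand":1},
    {"ax":0,"ay":0,"dx":-7.1,"dy":-3.2,"dz":0,"az":0.06,"hand":1},
    {"ax":0,"ay":0,"dx":-11.4,"dy":-5.2,"dz":0,"az":0.09,"hand":1},
    {"ax":0,"ay":0,"dx":-15.6,"dy":-7.1,"dz":0,"az":0.13,"hand":1},
    {"ax":0,"ay":0,"dx":-19.9,"dy":-9.1,"dz":0,"az":0.165,"hand":1},
    {"ax":0,"ay":0,"dx":-24.2,"dy":-11,"dz":0,"az":0.2,"hand":1},
    {"ax":0,"ay":0,"dx":-28.4,"dy":-13,"dz":0,"az":0.24,"hand":1},
    {"ax":0,"ay":0,"dx":-32,"dy":-14.6,"dz":0,"az":0.27,"hand":1},
    {"ax":0,"ay":0,"dx":-34.5,"dy":-15.7,"dz":0,"az":0.29,"hand":1},
    {"ax":0,"ay":0,"dx":-35.52,"dy":-16.19,"dz":0,"az":0.295,"hand":1},
  ],
)

```text
clock: 7.1
eef_pos: [545.5, -58.0, 55.7]
tool_rot: [-3.138, 0.002, 1.521]
force: [0.3, 0.1, -0.7]
width: 44.4
gripper_force: 63.9
```

>>> send_rows(
  series=[
    {"ax":0,"ay":0,"dx":0,"dy":0,"dz":0,"az":0,"hand":1},
    {"ax":0,"ay":0,"dx":0,"dy":0,"dz":0,"az":0,"hand":1},
    {"ax":0,"ay":0,"dx":0,"dy":0,"dz":0,"az":0,"hand":1},
  ],
)

```text
clock: 7.4
eef_pos: [548.0, -51.4, 56.5]
tool_rot: [-3.141, -0.001, 1.53]
force: [0.2, 0.7, -0.4]
width: 44.6
gripper_force: 63.9
```

```bash
python3 - <<'E'
from cell import *
from h import *
s=read_state();print(s['clock'],s['eef_pos'],s['tool_rot'],s['force'])
d=get_image('wrist');pickle.dump(d,open('w5.pkl','wb'))
cv2.imwrite('pics/w5.png',cv2.resize(d['pixels'][:,:,::-1],(800,600)))
for X in([545.5,-114,6],[548,-54,6]):print(w2pix(d,X)/.64)
E
```

```text
7.4 [547.99838356 -51.36991235  56.53520753] [-3.14091426e+00 -1.48810254e-03  1.53031580e+00] [ 0.24498482  0.72111718 -0.36472926]
[[402.60788899 420.24348359]]
[[402.76905626 314.49444495]]
```

View pics/w5.png

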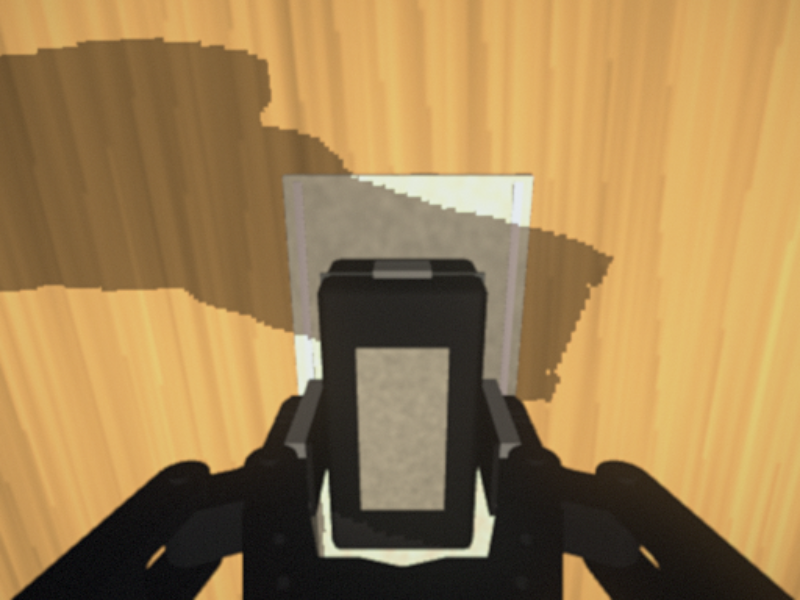

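The box is held straight, and its lid centre is at x≈402. The run-in's outer corners are at (284,176) and (532,176). I'll check the lateral offset.

```bash
python3 - <<'E'
from h import *
d=pickle.load(open('w5.pkl','rb'))
print(pix2w(d,np.array([(284,176),(532,176),(296,392),(519,392)])*.64,6).round(1))
print(pix2w(d,np.array([(319,285),(487,285),(333,548),(472,548)])*.64,111).round(1))
E
```

```text
[[497.2  14.7   6. ]
 [608.9  10.1   6. ]
 [490.6 -94.8   6. ]
 [606.9 -99.6   6. ]]
[[527.8  -6.  111. ]
 [571.7  -7.8 111. ]
 [524.  -93.5 111. ]
 [568.2 -95.3 111. ]]
```

>>> send_rows(
  series=[
    {"ax":0,"ay":0,"dx":0,"dy":0.1,"dz":3,"az":0,"hand":1},
    {"ax":0,"ay":0,"dx":0,"dy":0.1,"dz":5,"az":0,"hand":1},
    {"ax":0,"ay":0,"dx":0,"dy":0.1,"dz":6.2,"az":0,"hand":1},
    {"ax":0,"ay":0,"dx":0,"dy":0.1,"dz":6.9,"az":0,"hand":1},
    {"ax":0,"ay":0,"dx":0,"dy":0.1,"dz":7.3,"az":0,"hand":1},
    {"ax":0,"ay":0,"dx":0,"dy":0.1,"dz":7.3,"az":0,"hand":1},
    {"ax":0,"ay":0,"dx":0,"dy":0.1,"dz":7.3,"az":0,"hand":1},
  ],
)

```text
clock: 8.15
eef_pos: [549.4, -54.2, -15.4]
tool_rot: [3.14, 0.0, 1.527]
force: [1.1, 0.5, -1.0]
width: 44.9
gripper_force: 63.9
```

>>> send_rows(
  series=[
    {"ax":0,"ay":0,"dx":0,"dy":0,"dz":0,"az":0,"hand":0},
    {"ax":0,"ay":0,"dx":0,"dy":0,"dz":0,"az":0,"hand":0},
    {"ax":0,"ay":0,"dx":0,"dy":0,"dz":0,"az":0,"hand":0},
    {"ax":0,"ay":0,"dx":0,"dy":0,"dz":0,"az":0,"hand":0},
    {"ax":0,"ay":0,"dx":0,"dy":0,"dz":0,"az":0,"hand":0},
    {"ax":0,"ay":0,"dx":0,"dy":0,"dz":0,"az":0,"hand":0},
  ],
)

```text
clock: 8.75
eef_pos: [548.8, -54.2, -16.0]
tool_rot: [3.142, -0.0, 1.527]
force: [-0.2, -0.4, 0.9]
width: 85.4
gripper_force: 0.0
```

>>> send_rows(
  series=[
    {"ax":0,"ay":0,"dx":0,"dy":0,"dz":-3,"az":0,"hand":0},
    {"ax":0,"ay":0,"dx":0,"dy":0,"dz":-6,"az":0,"hand":0},
    {"ax":0,"ay":0,"dx":2,"dy":0,"dz":-7,"az":0,"hand":1},
    {"ax":0,"ay":0,"dx":5,"dy":0,"dz":-7,"az":0,"hand":1},
    {"ax":0,"ay":0,"dx":8,"dy":0,"dz":-7,"az":0,"hand":1},
    {"ax":0,"ay":0,"dx":8,"dy":0,"dz":-7,"az":0,"hand":1},
    {"ax":0,"ay":0,"dx":8,"dy":0,"dz":-7,"az":0,"hand":1},
    {"ax":0,"ay":0,"dx":8,"dy":0,"dz":-7,"az":0,"hand":1},
    {"ax":0,"ay":0,"dx":8,"dy":0,"dz":-7,"az":0,"hand":1},
  ],
)

```text
clock: 9.65
eef_pos: [552.3, 24.2, 54.0]
tool_rot: [-3.142, 0.001, 1.525]
force: [-0.1, -0.2, -0.2]
width: 0.1
gripper_force: 0.0
```

```bash
python3 - <<'E'
from cell import *
from h import *
s=read_state();print(s['clock'],s['eef_pos'],s['tool_rot'],s['width'])
d=get_image('side');pickle.dump(d,open('s6.pkl','wb'))
t=get_image('wrist');pickle.dump(t,open('w6.pkl','wb'))
o=np.zeros((600,800,3),np.uint8)
o[:300,:400]=cv2.resize(t['pixels'][:,:,::-1],(400,300));o[:300,400:]=cv2.resize(d['pixels'][100:220,220:380,::-1],(400,300),interpolation=cv2.INTER_CUBIC)
t=get_image('top');pickle.dump(t,open('t6.pkl','wb'));o[300:]=cv2.resize(t['pixels'][140:245,280:480,::-1],(800,300),interpolation=cv2.INTER_CUBIC)
cv2.imwrite('pics/m6.png',o)
E
```

```text
9.65 [552.2643937   24.16309266  53.99906106] [-3.14151514e+00  8.19945647e-04  1.52459651e+00] 0.12034062239765722
```

View pics/m6.png

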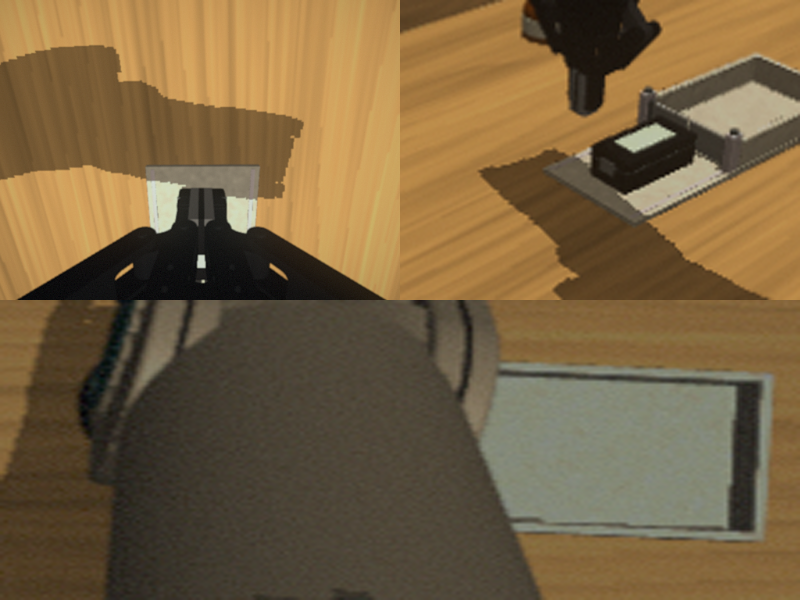

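The box sits straight and flat on the run-in, and the closed fingers are in line behind it. Lowering now, then pushing.

>>> send_rows(
  series=[
    {"ax":0,"ay":0,"dx":0,"dy":0,"dz":3,"az":0,"hand":1},
    {"ax":0,"ay":0,"dx":0,"dy":0,"dz":5,"az":0,"hand":1},
    {"ax":0,"ay":0,"dx":0,"dy":0,"dz":6,"az":0,"hand":1},
    {"ax":0,"ay":0,"dx":0,"dy":0,"dz":6.8,"az":0,"hand":1},
    {"ax":0,"ay":0,"dx":0,"dy":0,"dz":6.8,"az":0,"hand":1},
    {"ax":0,"ay":0,"dx":0,"dy":0,"dz":6.8,"az":0,"hand":1},
  ],
)

```text
clock: 10.4
eef_pos: [552.8, 25.6, -13.5]
tool_rot: [3.141, -0.0, 1.527]
force: [-0.2, -0.4, -0.2]
width: -0.4
gripper_force: 0.0
```

>>> send_rows(
  series=[
    {"ax":0,"ay":0,"dx":-0.8,"dy":0,"dz":0,"az":0,"hand":1},
    {"ax":0,"ay":0,"dx":-1.6,"dy":0,"dz":0,"az":0,"hand":1},
    {"ax":0,"ay":0,"dx":-2.4,"dy":0,"dz":0,"az":0,"hand":1},
    {"ax":0,"ay":0,"dx":-3.2,"dy":0,"dz":0,"az":0,"hand":1},
    {"ax":0,"ay":0,"dx":-4,"dy":0,"dz":0,"az":0,"hand":1},
    {"ax":0,"ay":0,"dx":-4.8,"dy":0,"dz":0,"az":0,"hand":1},
    {"ax":0,"ay":0,"dx":-5.6,"dy":0,"dz":0,"az":0,"hand":1},
    {"ax":0,"ay":0,"dx":-6.4,"dy":0,"dz":0,"az":0,"hand":1},
    {"ax":0,"ay":0,"dx":-7.2,"dy":0,"dz":0,"az":0,"hand":1},
    {"ax":0,"ay":0,"dx":-8,"dy":0,"dz":0,"az":0,"hand":1},
  ],
)

```text
clock: 11.4
eef_pos: [549.3, -52.9, -13.7]
tool_rot: [3.141, -0.002, 1.528]
force: [0.7, 4.6, 2.5]
width: -0.2
gripper_force: 1.8
```

>>> send_rows(
  series=[
    {"ax":0,"ay":0,"dx":-0.8,"dy":0,"dz":0,"az":0,"hand":1},
    {"ax":0,"ay":0,"dx":-1.6,"dy":0,"dz":0,"az":0,"hand":1},
    {"ax":0,"ay":0,"dx":-2,"dy":0,"dz":0,"az":0,"hand":1},
    {"ax":0,"ay":0,"dx":-2,"dy":0,"dz":0,"az":0,"hand":1},
    {"ax":0,"ay":0,"dx":-2,"dy":0,"dz":0,"az":0,"hand":1},
  ],
)

```text
clock: 11.9
eef_pos: [547.3, -75.5, -14.3]
tool_rot: [-3.141, 0.001, 1.526]
force: [0.0, -0.6, -0.9]
width: -0.2
gripper_force: 0.0
```

```bash
python3 - <<'E'
from cell import *
from h import *
s=read_state();print(s['clock'],s['eef_pos'],s['force'])
d=get_image('side')
o=np.zeros((600,800,3),np.uint8)
o[:]=cv2.resize(d['pixels'][90:210,240:400,::-1],(800,600),interpolation=cv2.INTER_CUBIC)
cv2.imwrite('pics/m7.png',np.clip(o*1.3,0,255))
E
```

```text
11.9 [547.30463142 -75.54031919 -14.34888377] [ 0.02339792 -0.61331279 -0.94277073][ WARN:0@0.519] global loadsave.cpp:1063 imwrite_ Unsupported depth image for selected encoder is fallbacked to CV_8U.
```

View pics/m7.png

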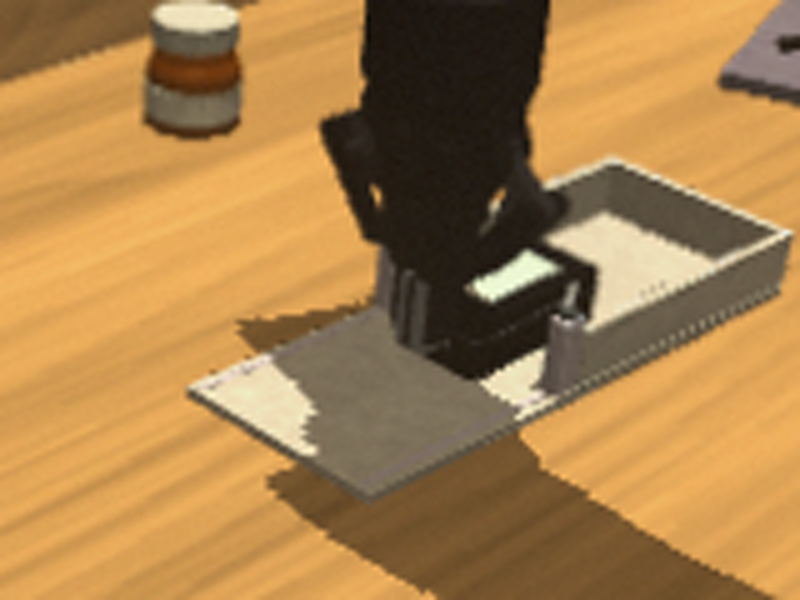

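The box is straight in the gateway, with its front through and the leaves open. I'll carry on with the push. That was the last picture I may view, so I'll check the result numerically.

>>> send_rows(
  series=[
    {"ax":0,"ay":0,"dx":-0.8,"dy":0,"dz":0,"az":0,"hand":1},
    {"ax":0,"ay":0,"dx":-1.6,"dy":0,"dz":0,"az":0,"hand":1},
    {"ax":0,"ay":0,"dx":-2.4,"dy":0,"dz":0,"az":0,"hand":1},
    {"ax":0,"ay":0,"dx":-3.2,"dy":0,"dz":0,"az":0,"hand":1},
    {"ax":0,"ay":0,"dx":-4,"dy":0,"dz":0,"az":0,"hand":1},
    {"ax":0,"ay":0,"dx":-4.8,"dy":0,"dz":0,"az":0,"hand":1},
    {"ax":0,"ay":0,"dx":-5.6,"dy":0,"dz":0,"az":0,"hand":1},
    {"ax":0,"ay":0,"dx":-6.4,"dy":0,"dz":0,"az":0,"hand":1},
    {"ax":0,"ay":0,"dx":-7,"dy":0,"dz":0,"az":0,"hand":1},
    {"ax":0,"ay":0,"dx":-7.5,"dy":0,"dz":0,"az":0,"hand":1},
  ],
)

```text
clock: 12.95
eef_pos: [544.6, -149.5, -14.0]
tool_rot: [-3.142, -0.0, 1.526]
force: [0.6, 2.9, 0.5]
width: 0.2
gripper_force: 1.2
```

>>> send_rows(
  series=[
    {"ax":0,"ay":0,"dx":-0.5,"dy":0,"dz":0,"az":0,"hand":1},
    {"ax":0,"ay":0,"dx":-1,"dy":0,"dz":0,"az":0,"hand":1},
    {"ax":0,"ay":0,"dx":-1.5,"dy":0,"dz":0,"az":0,"hand":1},
    {"ax":0,"ay":0,"dx":-1.5,"dy":0,"dz":0,"az":0,"hand":1},
    {"ax":0,"ay":0,"dx":-1.5,"dy":0,"dz":0,"az":0,"hand":1},
  ],
)

```text
clock: 13.45
eef_pos: [543.7, -164.9, -14.1]
tool_rot: [-3.141, 0.001, 1.526]
force: [-0.2, -0.5, -0.1]
width: 0.1
gripper_force: 0.0
```

Now lift straight up, then back away so the top camera has a clear view.

>>> send_rows(
  series=[
    {"ax":0,"ay":0,"dx":0,"dy":0,"dz":-1,"az":0,"hand":1},
    {"ax":0,"ay":0,"dx":0,"dy":0,"dz":-3,"az":0,"hand":1},
    {"ax":0,"ay":0,"dx":0,"dy":0,"dz":-6,"az":0,"hand":1},
    {"ax":0,"ay":0,"dx":0,"dy":0,"dz":-10,"az":0,"hand":1},
    {"ax":0,"ay":0,"dx":0,"dy":0,"dz":-14,"az":0,"hand":1},
    {"ax":0,"ay":0,"dx":0,"dy":0,"dz":-16,"az":0,"hand":1},
    {"ax":0,"ay":0,"dx":5,"dy":0,"dz":-16,"az":0,"hand":1},
    {"ax":0,"ay":0,"dx":10,"dy":0,"dz":-16,"az":0,"hand":1},
    {"ax":0,"ay":0,"dx":15,"dy":0,"dz":-16,"az":0,"hand":1},
    {"ax":0,"ay":0,"dx":20,"dy":0,"dz":-16,"az":0,"hand":1},
  ],
)

```text
clock: 14.45
eef_pos: [552.7, 37.5, 146.9]
tool_rot: [3.141, -0.0, 1.526]
force: [0.5, 0.3, -1.0]
width: 0.0
gripper_force: 0.0
```

>>> send_rows(
  series=[
    {"ax":0,"ay":0,"dx":5,"dy":0,"dz":0,"az":0,"hand":1},
    {"ax":0,"ay":0,"dx":10,"dy":0,"dz":0,"az":0,"hand":1},
    {"ax":0,"ay":0,"dx":15,"dy":0,"dz":0,"az":0,"hand":1},
    {"ax":0,"ay":0,"dx":20,"dy":0,"dz":0,"az":0,"hand":1},
    {"ax":0,"ay":0,"dx":20,"dy":0,"dz":0,"az":0,"hand":1},
    {"ax":0,"ay":0,"dx":20,"dy":0,"dz":0,"az":0,"hand":1},
    {"ax":0,"ay":0,"dx":20,"dy":0,"dz":0,"az":0,"hand":1},
    {"ax":0,"ay":0,"dx":20,"dy":0,"dz":0,"az":0,"hand":1},
  ],
)

```text
clock: 15.25
eef_pos: [561.9, 233.3, 146.4]
tool_rot: [3.141, 0.001, 1.524]
force: [1.2, 0.3, -0.3]
width: 0.2
gripper_force: 0.0
```

```bash
python3 - <<'E'
from cell import *
from h import *
d=get_image('top');o=pickle.load(open('top.pkl','rb'))
# bay region + gate column, warped to dock frame (1px=1mm), z=38 plane for box, z=34 for leaves
a=-1.614;ex=np.array([np.cos(a),np.sin(a),0]);ey=np.array([-np.sin(a),np.cos(a),0])
xs,ys=np.arange(-130,175),np.arange(-60,61)
G=lambda z:np.array([546,-114,z])+xs[None,:,None]*ex+ys[:,None,None]*ey
def warp(im,z):
    p=w2pix(im,G(z).reshape(-1,3)).reshape(121,305,2).astype(np.float32)
    return cv2.cvtColor(cv2.remap(im['pixels'],p[...,0],p[...,1],cv2.INTER_LINEAR),cv2.COLOR_RGB2GRAY)
w=warp(d,38);v=warp(o,38)
m=((w<60)&(v>80)).astype(np.uint8);n,l,st,c=cv2.connectedComponentsWithStats(m)
i=1+st[1:,4].argmax();print('new dark blob x0,y0,w,h,area',st[i]-np.array([130,60,0,0,0]),cv2.minAreaRect(np.argwhere(l==i)[:,::-1].astype(np.float32)))
for nm,q in(('before',warp(o,34)),('after',warp(d,34))):
    print(nm);print(q[14:108:8,120:182:4])
E
```

```text
new dark blob x0,y0,w,h,area [  53  -24   98   47 2761] ((231.5, 59.0), (46.0, 97.0), 90.0)
before
[[ 51  28  77  65 101 114 113 115 113 115 113 113 114 114 114 111]
 [106  37  52 104 115 115 116 112 111 113 115 116 113 113 113 112]
 [103  39  62 104 112 113 113 113 117 111 112 115 112 115 113 113]
 [ 98  31  69  98 113 113 114 117 112 112 113 115 113 113 113 114]
 [ 96  32  50 103 114 116 113 114 115 113 113 113 113 114 112 114]
 [ 93  34  49 102 114 113 112 113 114 113 115 114 115 115 114 115]
 [108  48  65 105 113 114 115 114 114 114 115 115 112 115 115 113]
 [103  38  66 105 113 112 115 116 115 116 113 113 114 114 112 113]
 [ 98  31  65  99 112 114 112 112 114 114 115 112 112 113 113 114]
 [ 95  32  53  98 113 115 114 112 114 112 114 113 113 114 115 113]
 [ 91  35  50 105 113 115 113 114 114 115 113 113 114 114 115 112]
 [ 71  21  55 104 114 114 113 114 112 112 114 114 114 116 114 115]]
after
[[ 60  31  87  75 115 128 131 128 130 129 130 130 130 128 128 129]
 [124  46  64 117 132 130 131 128 132 129 131 131 128 133 132 130]
 [118  39  77 120 129 130 130 130 131 132 129 132 129 130 132 129]
 [111  39  78 108 131 130 130 130 130 131 131 128 130 128 127 129]
 [113  38  61 115 133 131 130 130 128 131 131 128 130 127 130 131]
 [105  39  56 118 128 131 130 129 130 129 130 130 129 131 128 129]
 [122  53  76 122 130 129 129 130 130 130 130 130 129 131 129 124]
 [120  43  79 121 130 130 133 130 129 130 131 132 129 128 129 131]
 [108  43  78 113 130 131 128 129 130 129 130 128 129 129 129 131]
 [112  36  59 115 130 130 130 129 131 131 128 129 131 130 129 130]
 [105  39  56 115 131 130 130 130 131 129 130 129 131 126 128 130]
 [ 83  30  62 119 128 130 129 129 129 130 130 128 130 129 130 130]]
```

The box spans x≈53–151 mm, which includes some visible side wall, and y≈−24 to +23, so it lies straight. Its centre is about 102 mm beyond the gateway. The gate strip looks the same as it did shut at the start.

```bash
python3 -c "
from cell import *
print(finish_job())"
```

```text
the job is handed in; nothing more can be done
None
```

I pushed the small box through the gate into the bay and handed the job in at about 15 s of the 51 s allowed; top-camera measurements put it straight at about 102 mm past the gateway with the gate shut, but no verdict came back.

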